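# Fit the D-bore spacer sleeve on the keyed post

## Robot

A 6-joint arm with a two-finger parallel gripper is mounted at the origin on the work surface. World frame = base frame: x ahead of the robot, y to its left, z up, the work surface at z = 0. Lengths are in m, angles in degrees, forces in N, time in s.
With the tool pointing down it reaches from about 0.4 to 0.825 m from the base axis. Payload 7 kg.
Tool frame: the origin (TCP) lies at the very end of the fingers, on their centre line; the grasp point (between the pads) lies r.grip_depth behind it (r.grip_depth is the distance from the TCP to the grasp point, in m); z points along the fingers, y is the direction in which the jaws open and shut (so a half turn about z gives the same grasp; the last joint's range is limited). The gripper opens to 88 mm and grips with 3 to 60 N. Pads are 19 mm wide; open, the fingers measure 130 mm over their backs; the gripper's body (78 mm by 193 mm) begins 47 mm behind the grasp point.
Start: joints at [85.548, 20.546, 0.682, 0, -70.136, -16.507], TCP at [0.241, 0.63, 0.227] pointing down, gripper open.
Joint ranges: [-176.03, 176.03], [-82.01, 121.73], [-58.28, 71.71], [-173.87, 95.51], [-174.79, -0.11], [-173.66, 173.66]. Speed limits (degrees/s): [136.94, 136.94, 172.46, 180, 180, 180].

## Interface

Orientations are given as [roll, pitch, yaw] about the fixed x, y, z axes, in that order (R = Rz(yaw) Ry(pitch) Rx(roll)).
In Python, from plant import r gives the robot as it stands. The module is installed in compiled form; this text tells all that it offers.
- The arm moves only by the tool step_arm, never from a script. Its argument "increments" is a list of rows, each a list of 3 entries, a list of its own where there are three numbers: the shift along the tool's x, y, z in m, then the turn, a rotation vector about the tool's x, y, z in rad, then the closure, from 0 (fully open) to 1 (shut). In form: [[[x, y, z], [wx, wy, wz], grip], ...]. A call has 1 to 10 rows; each row is the pose to reach, as a shift and turn from the pose commanded when the call began, along the tool's axes at that moment; what a row does not reach only later rows make up. A row lasts 1/10 s, in which the tool goes at most 50 mm and 8.59 degrees, less where a joint would pass 70% of its speed; a pose out of reach is approached as far as the arm can. A call with a gripper value outside its range is refused whole. The fingers move at their own pace and stop on an object; "force" is the grip in N (left out, the last holds). Time passes only in rows, so rows that repeat a pose let the fingers close. It gives the time, the measured TCP pose, the force and the opening at its end, in the units of the state.
- r.get_state(): the state, without advancing time (a new reading comes with each control period).
- r.capture(name): name is "scene" or "top" or "wrist"; returns a dict with "color" (420x560x3 uint8, red, green, blue), "intrinsics" (3x3 intrinsics, pixels), "rvec" (rotation vector, rad) and "tvec" (3), from world to camera coordinates, as OpenCV has them; the wrist camera has in their place "T_tool_cam" (4x4, takes a point from camera to tool coordinates, whose origin is the TCP and whose axes are the flange's). Camera axes: x right, y down, z forward; pixel columns grow to the right and rows downward; lengths in m; the calibration is good to about 2 mm. A picture is of the moment at which its call begins: read the wrist's pose just before it. There is no depth.
- r.close_job(): hands the job in, once; it reports no verdict.
The state is a dict: "time_s": time; "joints": joint angles; "qd": joint speeds; "joint_torque": joint torques, N m; "tcp_pos": TCP position; "eef_rot": TCP orientation; "contact_force": force on the tool from outside, world axes, zero at the start; "moment": the same for the moment, N m; "gripper_width": finger opening in m.
Only numpy, scipy, OpenCV 4.12 (cv2) and the standard library are available. Lean on these libraries where they do the work, as an engineer would, in place of code of your own. Each camera call takes 0.05 s, during which the arm holds its last target.

## Task

Stand the white spacer sleeve up on the bench with its orange keyed end on top and let go of it. Then take it again, put it over the post of the stand and turn it until the flat in its bore meets the flat of the post, so that it slips fully home on the steel flange; leave it there upright and let go. Do not disturb the bin, the screwdriver or the bottle.

Things in the scene. Friction and masses are not known exactly. Their poses are not given: they have to be found in the camera images.
- sleeve: White round spacer sleeve with an orange band at its keyed end, loose, outside diameter 60 mm, length 100 mm, 0.2 to 0.42 kg. Origin at the middle of its axis, 50 mm from either end. Its own x axis runs along the sleeve towards the keyed end. At the start it lies in the cradle, own x level, own z up, its axis 34 mm above the bench.
- sleeve_keyed_end (a point): Centre of the sleeve's keyed end face, the end to be on top; axes as the sleeve's. The round bore of 38 mm diameter goes right through, but in the last 25 mm at this end an orange segment fills one side of it (a D bore): its flat lies 10.5 mm from the axis, on the side of the sleeve's own +z, where an orange line marks the outside.
- sleeve_plain_end (a point): Centre of the sleeve's plain end face (full round bore); the end that rests on the bench and then on the flange. Axes as the sleeve's.
- cradle: Fixed grey cradle, plate 120 x 90 x 4 mm. Its x axis is the direction of the sleeve lying in it. Beside the sleeve two pairs of 12 mm wide blocks rise to 14 mm above the bench, 27 to 49 mm either way from the middle of its length; the middle is free for fingers. Origin on the bench under its centre.
- stand_seat (a point): Centre of the upper face of the stand's steel flange (104 mm diameter, 26 mm above the bench, on a fixed plywood board 170 x 170 x 18 mm), where the sleeve's plain end must rest. The stand's own x axis points straight away from the red mark on the board; z is up.
- post_top (a point): Centre of the top of the fixed post, 93 mm above the flange; axes as the stand's. The post is round, 34 mm diameter; its brass top 25 mm has one flat, 9 mm from the axis, and a 2 mm chamfer. The flat faces the red mark (own -x) only roughly, up to 45 degrees to either side: see it or find it by feel, this reading does not tell.
- post_shoulder (a point): Point on the post's axis 68 mm above the flange, where the round steel part meets the brass D part. Until the flats meet (within about 6 degrees if centred) the sleeve's orange segment rests on the post's top and the plain end stays 18 mm above the flange; then the sleeve can drop all the way. Upside down it never goes home.
- parts_bin: Yellow open bin, 120 x 100 x 55 mm, loose; a bystander. Origin under its centre.
- screwdriver: Screwdriver, 200 mm long, lying loose on the bench; a bystander. Origin at its middle underneath.
- oil_bottle: White bottle with yellow cap, 52 mm diameter, 110 mm tall, standing loose; a bystander. Origin under its centre.
Not all that is in view belongs to the job. Leave any green or pink look-alike of the sleeve alone. Of the things shaped like the part that bears stand_seat, the wooden one is meant.

How it is judged:
By the outcome, as a careful person would: the job done as asked, in the order asked, and still so for the second after the job is handed in, with the robot touching nothing.
It also fails if it takes over 64 s, if anything falls off the work surface, if the arm or the gripper's body presses on something with over 40 N, if the wrist force passes 120 N, or if a joint passes its speed limit or range.

## Working session

There is one attempt and no reset: what is moved stays moved. The work goes in short steps, Python scripts to look and compute and a tool call to move; the robot and the scene stay as the last step left them, time stands still between calls to the robot, and variables do not carry over. Pictures are saved under pics/ and viewed, and the job is handed in when it is done.

Besides the shell and the picture viewer there is one more tool, called after "Request:" as name([rows], argument=value, ...), one row to a line, values as JSON. step_arm: Moves the arm, as the interface text tells. Its arguments: {"type":"object","properties":{"increments":{"type":"array","items":{"type":"array"}},"force":{"type":"number"}},"required":["increments"]}

```bash
mkdir -p pics; python3 - <<'E'
from plant import r
import cv2
s=r.get_state(); print({k:s[k] for k in s}); print(r.grip_depth)
for n in ["scene","top","wrist"]:
    c=r.capture(n); cv2.imwrite(f"pics/{n}0.png",c["color"][:,:,::-1])
    print(n,c["intrinsics"].tolist(),[ (k,c[k].tolist() if hasattr(c[k],'tolist') else c[k]) for k in c if k not in("color","intrinsics")])
E
```

```text
{'time_s': 0.0, 'joints': array([ 8.55503147e+01,  2.05909514e+01,  6.33371030e-01, -2.08774215e-02,
       -7.01360955e+01, -1.65073679e+01]), 'qd': array([-0.02905715, -0.04422466, -0.03061998,  0.0302123 , -0.0734015 ,
       -0.06497598]), 'joint_torque': array([-2.44351533e-03, -5.82718885e+01,  2.93060392e+01,  6.99701026e+00,
        7.04320759e-03, -1.61723692e-04]), 'tcp_pos': array([0.24126571, 0.62987612, 0.22562271]), 'eef_rot': array([ 1.79904608e+02, -7.80244752e-03, -2.09641567e+01]), 'contact_force': array([-0.45143663,  0.04335644,  0.41206762]), 'moment': array([ 0.01588829, -0.02932819,  0.00698734]), 'gripper_width': 0.08760530087319295}
0.0188
scene [[424.63451960249154, 0.0, 279.86135978109894], [0.0, 424.63451960249154, 204.13040967718797], [0.0, 0.0, 1.0]] [('rvec', [1.8839841525493475, 1.90160734559397, -0.5904088402988862]), ('tvec', [0.13755377656666265, -0.40040437421280356, 1.508907163212813])]
top [[467.0379847724977, 0.0, 281.15408033158957], [0.0, 467.0379847724977, 222.0334344433107], [0.0, 0.0, 1.0]] [('rvec', [2.146556820203027, -2.199197624090608, 0.055212458694581]), ('tvec', [-0.07695898921511807, 0.5639858613127063, 1.4538388596021627])]
wrist [[348.4352597046944, 0.0, 278.38298043896293], [0.0, 348.4352597046944, 207.93841281997567], [0.0, 0.0, 1.0]] [('T_tool_cam', [[-0.0006460277457965623, -0.9654235702375686, -0.26068546694800354, 0.0704626454243586], [0.9999991086288693, -0.0003190793153296233, -0.0012965067907641304, -0.00012764515975127733], [0.0011684988744665864, -0.26068607215986345, 0.9654229158209597, -0.1583025419933976], [0.0, 0.0, 0.0, 1.0]])]
```

View pics/scene0.png

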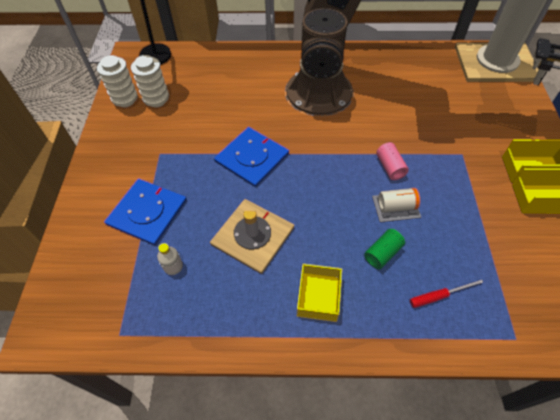

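View pics/top0.png

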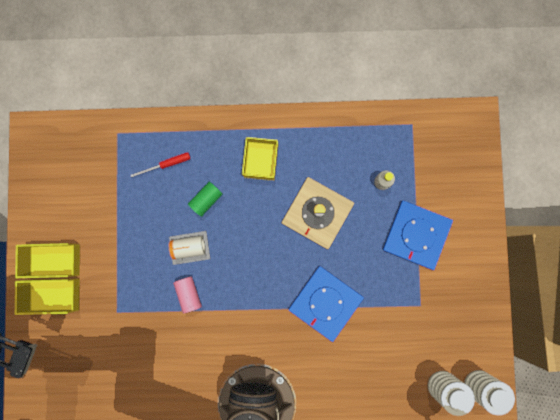

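View pics/wrist0.png

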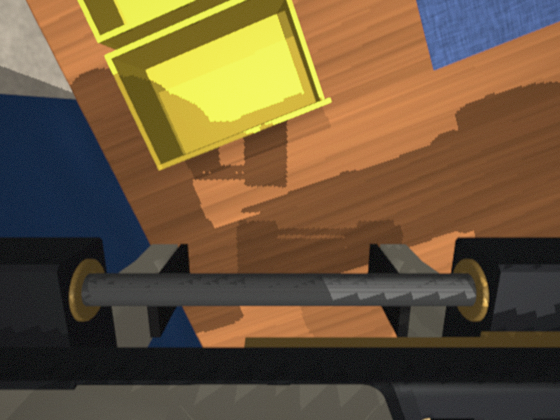

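Look-alikes of the sleeve in the top view: green (205,199), pink (187,295) and the white one with the orange end in the grey cradle (188,248). I choose the white one. Of the stands, two are blue, (418,235) and (326,303), and one is wooden, (318,213). I choose the wooden one and check both choices in close crops.

```bash
python3 - <<'E'
import cv2,numpy as np
t=cv2.imread("pics/top0.png"); s=cv2.imread("pics/scene0.png")
f=lambda im,x,y,w,h,k:cv2.resize(im[y:y+h,x:x+w],None,fx=k,fy=k,interpolation=cv2.INTER_CUBIC)
a=f(t,155,220,70,52,5);b=f(t,275,170,84,84,5)
c=f(s,365,175,70,52,5);d=f(s,205,195,95,80,5)
def pad(i,h,w):
    o=np.zeros((h,w,3),np.uint8);o[:min(h,i.shape[0]),:min(w,i.shape[1])]=i[:h,:w];return o
cv2.imwrite("pics/crop1.png",np.hstack([pad(a,420,360),pad(b,420,420)]))
cv2.imwrite("pics/crop2.png",np.hstack([pad(c,420,320),pad(d,420,475)]))
E
```

```text
(no output)
```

View pics/crop1.png

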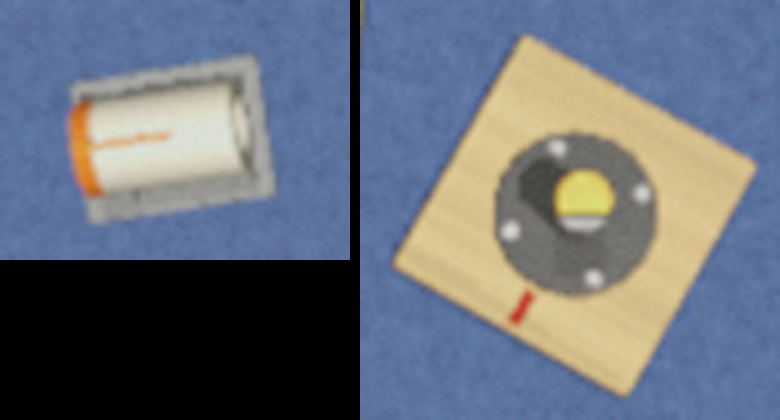

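View pics/crop2.png

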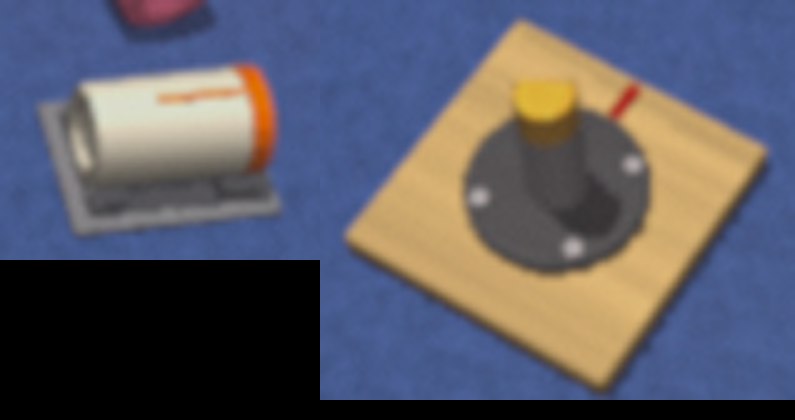

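```bash
cat > h.py <<'E'
import numpy as np,cv2
from plant import r
from scipy.spatial.transform import Rotation as Ro
CAL={'top':(np.array([[467.038,0,281.154],[0,467.038,222.033],[0,0,1]]),[2.146556820203027,-2.199197624090608,0.055212458694581],[-0.07695898921511807,0.5639858613127063,1.4538388596021627]),
'scene':(np.array([[424.6345,0,279.861],[0,424.6345,204.130],[0,0,1]]),[1.8839841525493475,1.90160734559397,-0.5904088402988862],[0.13755377656666265,-0.40040437421280356,1.508907163212813])}
def px2w(cam,uv,z):
    K,rv,t=CAL[cam];R=cv2.Rodrigues(np.array(rv))[0];t=np.array(t)
    c=-R.T@t; d=R.T@np.linalg.solve(K,np.array([uv[0],uv[1],1.]))
    return c+d*(z-c[2])/d[2]
def w2px(cam,p):
    K,rv,t=CAL[cam];return cv2.projectPoints(np.array([p],float),np.array(rv),np.array(t),K,None)[0].ravel()
def wristT(c,s):
    T=np.eye(4);T[:3,:3]=Ro.from_euler('xyz',s['eef_rot'],degrees=True).as_matrix();T[:3,3]=s['tcp_pos']
    return T@c['T_tool_cam']
def wpx(T,K,uv,z):
    d=T[:3,:3]@np.linalg.solve(K,np.array([uv[0],uv[1],1.]));c=T[:3,3]
    return c+d*(z-c[2])/d[2]
def wproj(T,K,p):
    q=np.linalg.inv(T)@np.append(p,1);q=K@q[:3];return q[:2]/q[2]
E
python3 - <<'E'
from h import *
np.set_printoptions(precision=4,suppress=True)
C=[px2w('top',(155+u/5-.4,220+v/5-.4),.004) for u,v in [(72,85),(250,57),(275,190),(92,222)]]
C=np.array(C);print("cradle",C,C.mean(0), np.linalg.norm(np.roll(C,-1,0)-C,axis=1))
e=(C[0]+C[3]-C[1]-C[2]);print("x dir yaw",np.degrees(np.arctan2(e[1],e[0])))
B=np.array([px2w('top',(275+(u-360)/5-.4,170+v/5-.4),.018) for u,v in [(527,35),(757,163),(628,397),(393,263)]])
print("board",B,B.mean(0),np.linalg.norm(np.roll(B,-1,0)-B,axis=1))
e=(B[0]+B[1]-B[2]-B[3]);print("stand yaw",np.degrees(np.arctan2(e[1],e[0])))
P=lambda u,v,z:px2w('top',(275+(u-360)/5-.4,170+v/5-.4),z)
print("post top circ",P(583,200,.119),"flange c",P(576,214,.026),"flatline",P(557,215,.119),P(610,215,.119))
S=lambda u,v,z:px2w('top',(155+u/5-.4,220+v/5-.4),z)
print("keyed L",S(82,148,.034),"line",S(92,147,.064),S(172,134,.064))
E2=np.array([px2w('scene',(205+(u-320)/5-.4,195+v/5-.4),.018) for u,v in [(520,22),(765,153),(603,390),(347,238)]])
print("scene board",E2.mean(0))
print("scene post top",px2w('scene',(205+(546-320)/5-.4,195+100/5-.4),.119))
print("bystanders bottle",px2w('top',(386,181),.1),px2w('top',(265,158),.05),px2w('top',(205,199),.03),px2w('top',(187,295),.03))
E
```

```text
cradle [[0.5254 0.2697 0.004 ]
 [0.5405 0.1551 0.004 ]
 [0.4554 0.1401 0.004 ]
 [0.4378 0.2574 0.004 ]] [0.4898 0.2056 0.004 ] [0.1155 0.0865 0.1186 0.0885]
x dir yaw 98.03565562717498
board [[ 0.7046 -0.1792  0.018 ]
 [ 0.6191 -0.322   0.018 ]
 [ 0.4735 -0.2362  0.018 ]
 [ 0.5616 -0.0907  0.018 ]] [ 0.5897 -0.207   0.018 ] [0.1664 0.1689 0.1701 0.1683]
stand yaw -31.132713476630176
post top circ [ 0.5885 -0.2055  0.119 ] flange c [ 0.5889 -0.2065  0.026 ] flatline [ 0.58  -0.19   0.119] [ 0.5792 -0.2211  0.119 ]
keyed L [0.4844 0.2557 0.034 ] line [0.4842 0.2417 0.064 ] [0.491  0.1924 0.064 ]
scene board [ 0.592  -0.2051  0.018 ]
scene post top [ 0.5937 -0.2047  0.119 ]
bystanders bottle [ 0.671  -0.4083  0.1   ] [ 0.7615 -0.0455  0.05  ] [0.6401 0.1479 0.03  ] [0.3409 0.2075 0.03  ]
```

The crops confirm both choices: the white sleeve has its orange end towards +y with the orange line on top. The wooden stand's flat faces roughly -x, towards the robot. First move goes over the sleeve, turning towards yaw 98.

Request:
step_arm([
  [[0.0275,0.022,0],[0,0,-0.148],0],
  [[0.055,0.044,0],[0,0,-0.296],0],
  [[0.0825,0.066,0],[0,0,-0.444],0],
  [[0.11,0.088,0],[0,0,-0.592],0],
  [[0.1375,0.11,0],[0,0,-0.74],0],
  [[0.165,0.132,0],[0,0,-0.888],0],
  [[0.1925,0.154,0],[0,0,-1.036],0],
  [[0.22,0.175,0],[0,0,-1.184],0],
  [[0.2475,0.197,0],[0,0,-1.332],0],
  [[0.275,0.219,0],[0,0,-1.48],0],
])

```text
time_s: 1.15
tcp_pos: [0.4203, 0.3261, 0.2265]
eef_rot: [-180.0, 0.0, 64.2]
contact_force: [-0.0, -0.0, 0.9]
gripper_width: 0.0877
```

Request:
step_arm([
  [[-0.0195,0.029,0],[0,0,-0.148],0],
  [[-0.039,0.058,0],[0,0,-0.296],0],
  [[-0.0585,0.087,0],[0,0,-0.444],0],
  [[-0.078,0.116,0],[0,0,-0.592],0],
  [[-0.078,0.116,0],[0,0,-0.592],0],
  [[-0.078,0.116,0],[0,0,-0.592],0],
])

```text
time_s: 1.75
tcp_pos: [0.4898, 0.2055, 0.2264]
eef_rot: [-180.0, 0.0, 97.6]
contact_force: [0.0, -0.7, 1.6]
gripper_width: 0.0876
```

```bash
cat > snap.py <<'E'
import sys
from h import *
s=r.get_state();c=r.capture("wrist")
n=sys.argv[1];cv2.imwrite(f"pics/{n}.png",c["color"][:,:,::-1])
import pickle;pickle.dump((s,c),open(f"{n}.pkl","wb"))
np.set_printoptions(precision=4,suppress=True)
print({k:np.round(s[k],4) for k in s if k not in('qd','joint_torque')})
E
python3 snap.py w1
```

```text
{'time_s': np.float64(1.75), 'joints': array([ 43.9189,   6.9988, -17.3988,  -0.009 , -65.6222, 143.6466]), 'tcp_pos': array([0.4898, 0.2055, 0.2264]), 'eef_rot': array([-179.9792,    0.0051,   97.5617]), 'contact_force': array([ 0.0007, -0.7094,  1.643 ]), 'moment': array([-0.0542, -0.1582, -0.036 ]), 'gripper_width': np.float64(0.0876)}
```

View pics/w1.png

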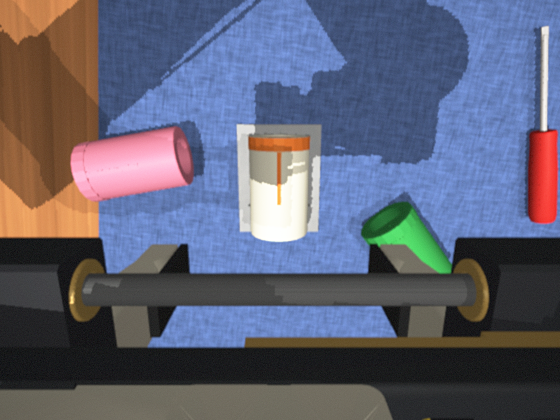

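The sleeve is at about (279,190), with the orange band at the top, row 143. The cradle plate's corners are about (237,125), (322,125), (319,232) and (240,232).

```bash
python3 - <<'E'
from h import *
import pickle
np.set_printoptions(precision=4,suppress=True)
s,c=pickle.load(open("w1.pkl","rb"));T=wristT(c,s);K=c['intrinsics']
C=np.array([wpx(T,K,p,.004) for p in [(237,125),(322,125),(319,232),(240,232)]]);print(C,C.mean(0))
a,b=wpx(T,K,(279,152),.064),wpx(T,K,(279,205),.064);print(a,b,np.degrees(np.arctan2(*(a-b)[[1,0]])))
# sides at axis height ~.034 silhouette
for p in [(248,180),(308,180),(279,143)]: print(wpx(T,K,p,.045))
print("tcp px",wproj(T,K,s['tcp_pos']),"sleeve centre px",wproj(T,K,np.array([.49,.206,.034])))
im=cv2.imread("pics/w1.png")[110:250,220:340];cv2.imwrite("pics/w1c.png",cv2.resize(im,None,fx=4,fy=4,interpolation=cv2.INTER_CUBIC))
E
```

```text
[[0.4391 0.2581 0.004 ]
 [0.5287 0.2699 0.004 ]
 [0.5448 0.151  0.004 ]
 [0.4545 0.139  0.004 ]] [0.4918 0.2045 0.004 ]
[0.4861 0.2419 0.064 ] [0.4927 0.1923 0.064 ] 97.5511676383554
[0.4597 0.2087 0.045 ]
[0.5184 0.2164 0.045 ]
[0.4853 0.2484 0.045 ]
tcp px [277.4723 261.8609] sleeve centre px [278.0859 184.4293]
```

View pics/w1c.png

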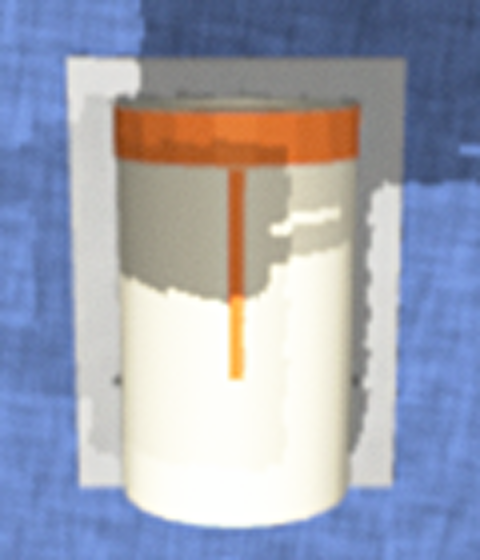

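Request:
step_arm([
  [[0,0,0],[0,-0.12,0],0],
  [[0,0,0],[0,-0.24,0],0],
  [[0,0,0],[0,-0.35,0],0],
  [[0,0,0],[0,-0.35,0],0],
])

```text
time_s: 2.2
tcp_pos: [0.4887, 0.2085, 0.225]
eef_rot: [-179.9, 20.4, 98.0]
contact_force: [0.1, 0.4, -0.2]
gripper_width: 0.0876
```

```bash
cat > kin.py <<'E'
from h import *
from scipy.optimize import least_squares
def Rx(a):return Ro.from_euler('x',a,degrees=True).as_matrix()
def Ry(a):return Ro.from_euler('y',a,degrees=True).as_matrix()
def Rz(a):return Ro.from_euler('z',a,degrees=True).as_matrix()
# params: split Lt, signs
P=dict(L2=.6026,L3=.4633,D=-.1804,off=.1917,Lt=.3,s4=1,s6=-1,late=1)
def fk(q,P=P):
    q=list(q)
    R=Rz(q[0]); p=np.array([0,0,P['D']+P['Lt']])
    R=R@Ry(q[1]); p=p+R@[0,0,P['L2']]
    R=R@Ry(-q[2])          # forearm along R x
    p=p+R@[P['L3'],0,0]
    R=R@Rx(P['s4']*q[3])
    p=p+R@[0,-P['off'],0]
    R=R@Ry(-q[4])          # tool dir = R x
    p=p+R@[P['Lt'],0,0]
    # tool frame: z=R x
    B=R@np.array([[0,0,1],[0,1,0],[-1,0,0]],float)  # columns: x=-Rz, y=Ry, z=Rx
    B=B@Rz(P['s6']*q[5]+P.get('o6',0))
    return p,B
E
python3 - <<'E'
from kin import *
np.set_printoptions(precision=4,suppress=True)
s=r.get_state();print(s['joints'],s['tcp_pos'],s['eef_rot'])
for s4 in(1,-1):
  P['s4']=s4
  f=lambda x:fk(s['joints'],dict(P,Lt=x[0]))[0]-s['tcp_pos']
  o=least_squares(f,[.3]);print(s4,o.x,o.fun)
  P['Lt']=o.x[0]
  for s6 in (1,-1):
    P['s6']=s6
    for q,e in [([85.55,20.59,.633,0,-70.136,-16.507],[180,0,-20.96]),([43.9189,6.9988,-17.3988,0,-65.6222,143.6466],[180,0,97.56]),(s['joints'],s['eef_rot'])]:
      Rm=Ro.from_euler('xyz',e,degrees=True).as_matrix();p,B=fk(q);print(s4,s6,Ro.from_matrix(B.T@Rm).as_rotvec(degrees=True),p)
E
```

```text
[ 54.4171  12.6729 -19.5105  14.4409 -73.4664 127.4959] [0.4887 0.2085 0.225 ] [-179.9158   20.3979   97.9666]
1 [-0.0293] [-0.0374  0.0911 -0.1065]
1 1 [  0.0685  -0.0686 -56.983 ] [0.2414 0.6306 0.2256]
1 1 [ -0.0141   0.0141 -17.2877] [0.4898 0.2055 0.2263]
1 1 [-19.5717 -19.5717   6.4963] [0.4513 0.2996 0.1185]
1 -1 [  0.0493  -0.0908 -89.997 ] [0.2414 0.6306 0.2256]
1 -1 [ -0.0033   0.0217 -89.9945] [0.4898 0.2055 0.2263]
1 -1 [-31.0432   4.0892 -96.2572] [0.4513 0.2996 0.1185]
-1 [0.3782] [-0.0001 -0.     -0.    ]
-1 1 [  0.0685  -0.0686 -56.983 ] [0.2413 0.63   0.2256]
-1 1 [ -0.0141   0.0141 -17.2877] [0.4897 0.2054 0.2263]
-1 1 [ 0.     -0.     15.0083] [0.4886 0.2085 0.2249]
-1 -1 [  0.0493  -0.0908 -89.997 ] [0.2413 0.63   0.2256]
-1 -1 [ -0.0033   0.0217 -89.9945] [0.4897 0.2054 0.2263]
-1 -1 [  0.  -0. -90.] [0.4886 0.2085 0.2249]
```

```bash
cat >> kin.py <<'E'
P.update(s4=-1,s6=-1,o6=-90,Lt=.3782)
LO=np.array([-176,-82,-58.2,-173.8,-174.7,-.11]);LO[5]=-173.6;HI=np.array([176,121.7,71.7,95.5,-.2,173.6])
def ik(p,e,q0,w=.003):
    Rm=Ro.from_euler('xyz',e,degrees=True).as_matrix()
    def f(q):
        a,B=fk(q);return np.r_[(a-p)*100,Ro.from_matrix(B.T@Rm).as_rotvec()*20]
    o=least_squares(f,np.clip(q0,LO+.5,HI-.5),bounds=(LO,HI));return o.x,np.abs(o.fun).max()
E
python3 - <<'E'
from kin import *
np.set_printoptions(precision=1,suppress=True)
q=r.get_state()['joints']
al=15
def tool(C,ph,pitch):
    d=Ro.from_euler('xyz',[180,pitch,ph],degrees=True).as_matrix()[:,2]
    return np.array(C)+.0188*d
X=np.array([np.cos(np.radians(97.6)),np.sin(np.radians(97.6)),0])
G=np.array([.491,.205,.034])+.008*X
qg,e=ik(tool(G,97.6,15),[180,15,97.6],q);print("grasp",qg,e)
# lift & rotate path
qq=qg
for z,p in [(.12,15),(.2,0),(.2,-15),(.2,-30),(.2,-45),(.2,-60),(.2,-75)]:
    qq,e=ik(tool([.491,.21,z],97.6,p),[180,p,97.6],qq);print(z,p,qq,round(e,4))
q75=qq
for pos in [(.5,.04),(.55,.04),(.45,.03),(.5,.0)]:
  qq=q75
  for ph in range(97,-20,-15):
    qq,e=ik(tool([*pos,.2],ph,-75),[180,-75,ph],qq)
    ql,e2=ik(tool([*pos,.058],ph,-75),[180,-75,ph],qq)
    print(pos,ph,ql,round(e,3),round(e2,3))
E
```

```text
grasp [ 51.6  24.2 -33.9  15.7 -43.5 123.5] 2.1510571102112408e-14
0.12 15 [ 51.5  17.7 -28.6  13.2 -54.9 127.4] 0.0
0.2 0 [ 44.2   9.4 -20.8   0.  -59.8 143.4] 0.0
0.2 -15 [ 34.1   8.3 -17.2 -15.7 -58.6 161.1] 0.0
0.2 -30 [ 24.8   9.1 -14.2 -29.5 -61.1 173.6] 1.049
0.2 -45 [ 20.3   9.5 -12.7 -36.8 -63.7 173.6] 3.9051
0.2 -60 [ 14.3  11.4 -10.2 -44.8 -69.1 173.6] 6.3425
0.2 -75 [  6.8  15.7  -6.8 -53.8 -77.9 173.6] 8.6294
(0.5, 0.04) 97 [ -5.1  30.3  -4.1 -44.8 -80.4 173.6] 12.158 13.912
(0.5, 0.04) 82 [ -4.4  21.2 -14.7 -47.1 -63.9 173.6] 9.072 11.789
(0.5, 0.04) 67 [ -3.3  14.1 -23.6 -51.8 -48.7 173.6] 8.608 12.149
(0.5, 0.04) 52 [ -1.3   8.6 -30.7 -58.3 -34.4 173.6] 7.895 11.643
(0.5, 0.04) 37 [  1.7   5.  -35.9 -66.3 -21.  173.6] 6.652 10.791
(0.5, 0.04) 22 [  5.5   3.2 -39.  -75.4  -8.2 173.6] 5.439 10.014
(0.5, 0.04) 7 [  6.7   2.9 -39.7 -84.1  -0.2 173.6] 4.82 9.634
(0.5, 0.04) -8 [  2.5   3.  -39.6 -91.2  -0.2 173.6] 5.011 9.814
(0.55, 0.04) 97 [ -8.   38.3   6.5 -48.3 -89.4 173.6] 11.993 14.397
(0.55, 0.04) 82 [ -7.   27.9  -6.2 -49.1 -70.4 173.6] 9.351 10.896
(0.55, 0.04) 6
[... 723 characters left out ...]
03) 22 [  6.1  -2.7 -44.4 -75.3  -7.  173.6] 4.937 9.852
(0.45, 0.03) 7 [  6.4  -2.9 -44.9 -83.9  -0.2 173.6] 4.23 9.459
(0.45, 0.03) -8 [  1.7  -2.8 -44.9 -90.9  -0.2 173.6] 4.402 9.621
(0.5, 0.0) 97 [ -9.8  33.3  -0.8 -44.5 -85.6 173.6] 12.998 15.041
(0.5, 0.0) 82 [ -9.2  23.6 -11.9 -46.1 -68.5 173.6] 10.03 11.463
(0.5, 0.0) 67 [ -8.2  15.9 -21.3 -50.1 -53.1 173.6] 8.659 12.182
(0.5, 0.0) 52 [ -6.5   9.9 -28.9 -56.1 -38.6 173.6] 8.2 11.868
(0.5, 0.0) 37 [ -3.8   5.8 -34.7 -63.7 -24.9 173.6] 7.05 11.062
(0.5, 0.0) 22 [ -0.3   3.4 -38.4 -72.6 -12.  173.6] 5.761 10.222
(0.5, 0.0) 7 [  3.4   2.7 -39.9 -82.   -0.2 173.6] 4.868 9.667
(0.5, 0.0) -8 [ -0.8   2.8 -39.7 -89.1  -0.2 173.6] 4.889 9.71
```

```bash
cat > s.py <<'E'
from kin import *
np.set_printoptions(precision=0,suppress=True)
rng=np.random.default_rng(0)
def tool(C,e):
    d=Ro.from_euler('xyz',e,degrees=True).as_matrix()[:,2]
    return np.array(C)+.0188*d
for up in (1,0):
 for al in (15,):
  for pos in [(.5,.05),(.6,.03),(.45,.05),(.5,.4),(.4,.4)]:
   for ph in range(-180,180,30):
    e=[180,-(90-al),ph] if up else [180,90-al,ph+180]
    sols=[]
    for k in range(8):
        q,er=ik(tool([*pos,.058],e),e,LO+(HI-LO)*rng.random(6))
        if er<1e-3 and q[4]<-8 and not any(np.abs(q-o).max()<3 for o in sols): sols.append(q)
    for q in sols: print("up" if up else "dn",pos,ph,q)
E
python3 s.py
```

```text
up (0.5, 0.05) -180 [  16.   60.   18.  -18. -122. -104.]
up (0.5, 0.05) -150 [  29.   59.    8.    1. -114.  -89.]
up (0.5, 0.05) -120 [ 41.  54. -11.  18. -98. -82.]
up (0.5, 0.05) -90 [ 52.  48. -35.  37. -80. -86.]
up (0.5, 0.05) 30 [ -45.   49.  -46. -106.  -76.  -85.]
up (0.5, 0.05) 90 [ -22.   45.   -7.  -63.  -91. -124.]
up (0.5, 0.05) 120 [ -11.   51.    8.  -50. -106. -125.]
up (0.5, 0.05) 150 [   2.   57.   18.  -36. -118. -118.]
up (0.6, 0.03) -180 [  13.   67.   38.  -17. -134. -106.]
up (0.6, 0.03) -150 [  25.   65.   23.    6. -122.  -85.]
up (0.6, 0.03) -120 [  35.   59.   -0.   25. -103.  -77.]
up (0.6, 0.03) -90 [ 43.  51. -27.  45. -83. -81.]
up (0.6, 0.03) -60 [ 41.  43. -54.  81. -74. -98.]
up (0.6, 0.03) 30 [ -37.   43.  -36. -110.  -71. -101.]
up (0.6, 0.03) 60 [ -29.   42.  -14.  -82.  -77. -124.]
up (0.6, 0.03) 90 [ -21.   49.    6.  -65.  -94. -133.]
up (0.6, 0.03) 120 [ -11.   57.   24.  -52. -113. -134.]
up (0.6, 0.03) 150 [   0.   64.   37.  -39. -129. -126.]
up (0.45, 0.05) -180 [  17.   57.   10.  -18. -116. -103.]
up (0.45, 0.05) -150 [  31.   56.    0
[... 3303 characters left out ...]
.   81.]
dn (0.5, 0.4) 90 [  7.  42. -14. -87. -74.  55.]
dn (0.5, 0.4) 120 [ 14.  49.   7. -68. -91.  44.]
dn (0.5, 0.4) 150 [  23.   57.   27.  -56. -112.   42.]
dn (0.4, 0.4) -180 [  38.   59.   26.  -43. -120.   53.]
dn (0.4, 0.4) -150 [  50.   64.   32.  -26. -129.   68.]
dn (0.4, 0.4) -120 [  63.   64.   23.   -3. -124.   87.]
dn (0.4, 0.4) -90 [  74.   60.    4.   16. -108.   99.]
dn (0.4, 0.4) -60 [ 85.  53. -20.  34. -89. 100.]
dn (0.4, 0.4) -30 [ 89.  45. -47.  61. -74.  88.]
dn (0.4, 0.4) 60 [  -0.   51.  -49. -122.  -80.   99.]
dn (0.4, 0.4) 90 [  7.  41. -26. -91. -73.  66.]
dn (0.4, 0.4) 120 [ 16.  45.  -6. -70. -87.  52.]
dn (0.4, 0.4) 150 [  26.   52.   12.  -56. -104.   49.]
```

Request:
step_arm([
  [[0,0,0],[0,0,0.148],0],
  [[0,0,0],[0,0,0.296],0],
  [[0,0,0],[0,0,0.444],0],
  [[0,0,0],[0,0,0.592],0],
  [[0,0,0],[0,0,0.74],0],
  [[0,0,0],[0,0,0.888],0],
  [[0,0,0],[0,0,1.036],0],
  [[0,0,0],[0,0,1.184],0],
  [[0,0,0],[0,0,1.332],0],
  [[0,0,0],[0,0,1.48],0],
])

```text
time_s: 3.2
tcp_pos: [0.4892, 0.207, 0.2266]
eef_rot: [160.1, 1.6, 12.3]
contact_force: [0.1, -0.3, -0.2]
gripper_width: 0.0877
```

Request:
step_arm([
  [[0,0,0],[0,0,0.148],0],
  [[0,0,0],[0,0,0.296],0],
  [[0,0,0],[0,0,0.444],0],
  [[0,0,0],[0,0,0.592],0],
  [[0,0,0],[0,0,0.74],0],
  [[0,0,0],[0,0,0.888],0],
  [[0,0,0],[0,0,1.036],0],
  [[0,0,0],[0,0,1.184],0],
  [[0,0,0],[0,0,1.332],0],
  [[0,0,0],[0,0,1.48],0],
])

```text
time_s: 4.2
tcp_pos: [0.4892, 0.207, 0.2266]
eef_rot: [176.4, -19.6, -71.6]
contact_force: [0.4, 0.3, 0.3]
gripper_width: 0.0879
```

```bash
cat > mv.py <<'E'
from kin import *
np.set_printoptions(precision=4,suppress=True)
def rel(p,e,s=None):
    s=s or r.get_state()
    R0=Ro.from_euler('xyz',s['eef_rot'],degrees=True).as_matrix()
    R1=Ro.from_euler('xyz',e,degrees=True).as_matrix()
    print("shift",R0.T@(np.array(p)-s['tcp_pos']),"turn",Ro.from_matrix(R0.T@R1).as_rotvec())
def tool(C,e):
    return np.array(C)+.0188*Ro.from_euler('xyz',e,degrees=True).as_matrix()[:,2]
X=np.array([np.cos(np.radians(97.6)),np.sin(np.radians(97.6)),0])
E
python3 - <<'E'
from mv import *
s=r.get_state();print(s['joints'],s['tcp_pos'],s['eef_rot'])
e=[180,-22,-82.4];G=np.array([.491,.205,.034])+.013*X
p=tool(G,e);print(p); d=Ro.from_euler('xyz',e,degrees=True).as_matrix()[:,2]
rel(p-d*.10,e);rel(p,e)
q,_=ik(p,e,s['joints']);print(q)
for z,pt in [(.12,-22),(.25,-22),(.25,10),(.25,40),(.25,68)]:
    q,er=ik(tool([.491,.21,z],[180,pt,-82.4]),[180,pt,-82.4],q);print(z,pt,q,er)
for y,z in [(.29,.25),(.36,.25),(.36,.063)]:
    q,er=ik(tool([.491,y,z],[180,68,-82.4]),[180,68,-82.4],q);print(y,z,q,er)
E
```

```text
[ 54.1197  12.3806 -19.4594  14.2501 -73.3647 -42.2521] [0.4892 0.207  0.2266] [176.4046 -19.6434 -71.5826]
[0.4902 0.2109 0.0166]
shift [-0.0773 -0.0153  0.0962] turn [-0.0045  0.0354  0.1776]
shift [-0.0738 -0.0145  0.1962] turn [-0.0045  0.0354  0.1776]
[ 54.5243  26.7707 -33.2802  20.0775 -48.1817 -62.7742]
0.12 -22 [ 54.192   20.0697 -28.7294  17.5192 -58.7779 -58.0407] 2.4980018054066022e-14
0.25 -22 [ 54.3997  12.9114 -19.0317  15.3957 -74.9995 -53.0309] 8.049116928532385e-14
0.25 10 [ 37.8109   5.9948 -14.6522  -9.5628 -64.5948 -26.4599] 8.268129280047177e-11
0.25 40 [ 13.7232   9.7353  -8.3996 -42.1273 -72.3264   7.3819] 2.220446049250313e-14
0.25 68 [ -4.2308  21.3136  -7.2905 -65.1701 -89.2865  30.7546] 2.2387647291566282e-11
0.29 0.25 [  3.1979  20.4028  -8.113  -68.5544 -83.3211  28.1058] 1.4654943925052066e-12
0.36 0.25 [  9.7691  20.3049  -7.7849 -71.2806 -78.0333  25.6886] 6.494804694057166e-13
0.36 0.063 [  8.2339  38.3385 -11.1133 -75.7342 -73.0632  47.1938] 5.336286967860815e-11
```

Request:
step_arm([
  [[-0.026,-0.005,0.032],[-0.0015,0.012,0.059],0],
  [[-0.052,-0.01,0.064],[-0.003,0.024,0.118],0],
  [[-0.077,-0.0153,0.096],[-0.0045,0.0354,0.1776],0],
  [[-0.077,-0.0153,0.096],[-0.0045,0.0354,0.1776],0],
])

```text
time_s: 4.6
tcp_pos: [0.483, 0.2465, 0.1049]
eef_rot: [179.5, -22.3, -82.0]
contact_force: [-0.6, -1.0, -0.9]
gripper_width: 0.0878
```

```bash
python3 snap.py w2; python3 - <<'E'
from mv import *
e=[180,-22,-82.4];G=np.array([.491,.205,.034])+.013*X;rel(tool(G,e),e)
import pickle
s,c=pickle.load(open("w2.pkl","rb"));T=wristT(c,s);K=c['intrinsics']
for u in (0,-.05,.05):print(wproj(T,K,np.array([.491,.205,.034])+u*X))
print("fingers", [wproj(T,K,np.array(s['tcp_pos'])+y*Ro.from_euler('xyz',s['eef_rot'],degrees=True).as_matrix()[:,1]) for y in(-.044,.044)])
E
```

```text
{'time_s': np.float64(4.6), 'joints': array([ 57.5714,  21.8011, -25.1189,  15.8635, -61.681 , -59.4669]), 'tcp_pos': array([0.483 , 0.2465, 0.1049]), 'eef_rot': array([179.5349, -22.3476, -81.9525]), 'contact_force': array([-0.5889, -0.9951, -0.8534]), 'moment': array([1.2601, 0.1978, 0.0087]), 'gripper_width': np.float64(0.0878)}
shift [-0.0008 -0.0017  0.098 ] turn [ 0.0028 -0.0044  0.009 ]
[275.1719 198.5041]
[275.5323 130.4178]
[274.7928 270.1233]
fingers [array([189.8549, 261.6205]), array([369.0163, 261.509 ])]
```

View pics/w2.png

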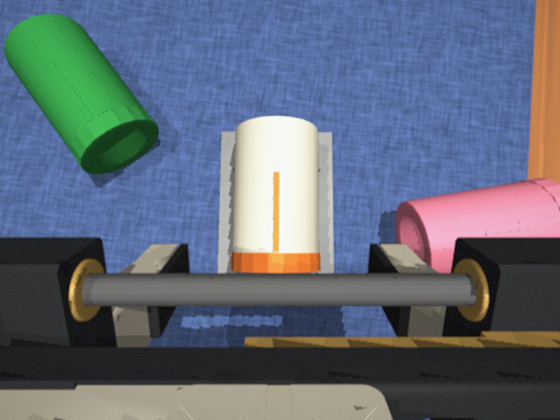

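The sleeve is centred between the fingers: its columns run 233–320, and the finger midpoint is at 279. I advance and close.

Request:
step_arm([
  [[0,-0.001,0.03],[0.003,-0.004,0.009],0],
  [[0,-0.001,0.06],[0.003,-0.004,0.009],0],
  [[-0.0005,-0.001,0.085],[0.003,-0.004,0.009],0],
  [[-0.0005,-0.001,0.098],[0.003,-0.004,0.009],0],
  [[-0.0005,-0.001,0.098],[0.003,-0.004,0.009],0.2],
  [[-0.0005,-0.001,0.098],[0.003,-0.004,0.009],0.5],
  [[-0.0005,-0.001,0.098],[0.003,-0.004,0.009],0.8],
  [[-0.0005,-0.001,0.098],[0.003,-0.004,0.009],1],
  [[-0.0005,-0.001,0.098],[0.003,-0.004,0.009],1],
], force=35)

```text
time_s: 5.55
tcp_pos: [0.4902, 0.2109, 0.0195]
eef_rot: [-179.8, -21.9, -82.6]
contact_force: [-9.2, 0.0, 6.6]
gripper_width: 0.0602
```

```bash
python3 snap.py w3;python3 - <<'E'
from mv import *
s=r.get_state();R=Ro.from_euler('xyz',s['eef_rot'],degrees=True).as_matrix()
print("up in tool",R.T@[0,0,1])
E
```

```text
{'time_s': np.float64(5.55), 'joints': array([ 54.5449,  26.435 , -33.2653,  20.0338, -48.3327, -62.8447]), 'tcp_pos': array([0.4902, 0.2109, 0.0195]), 'eef_rot': array([-179.8002,  -21.8627,  -82.5833]), 'contact_force': array([-9.2105,  0.006 ,  6.6136]), 'moment': array([ 0.8849,  3.0724, -1.3569]), 'gripper_width': np.float64(0.0602)}
up in tool [ 0.3724 -0.0032 -0.9281]
```

View pics/w3.png

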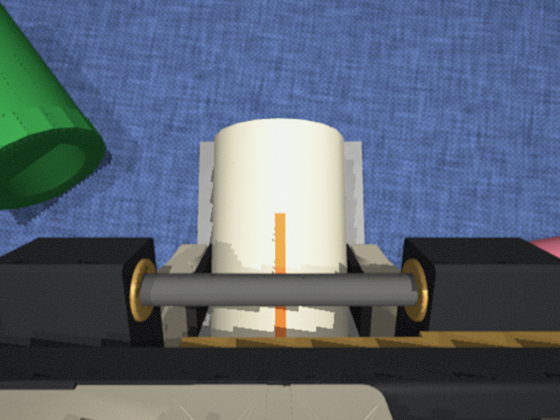

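Gripped at 60.2 mm, with the orange line still on top. Lifting.

Request:
step_arm([
  [[0.0075,0,-0.0185],[0,0,0],1],
  [[0.019,0,-0.046],[0,0,0],1],
  [[0.034,0,-0.084],[0,0,0],1],
  [[0.049,0,-0.121],[0,0,0],1],
  [[0.064,0,-0.158],[0,0,0],1],
  [[0.078,0,-0.195],[0,0,0],1],
  [[0.078,0,-0.195],[0,0,0],1],
])

```text
time_s: 6.3
tcp_pos: [0.4922, 0.2134, 0.2344]
eef_rot: [-179.3, -21.5, -82.6]
contact_force: [0.5, 0.7, -2.8]
gripper_width: 0.0596
```

```bash
python3 - <<'E'
from mv import *
s=r.get_state();print(s['tcp_pos'],s['eef_rot'],s['contact_force'],s['gripper_width'],s['moment'])
e=[180,68,-82.4]
rel(tool([.491,.21,.25],e),e)
E
```

```text
[0.4922 0.2134 0.2344] [-179.2949  -21.4676  -82.6469] [ 0.5138  0.7269 -2.7502] 0.05964146152616006 [1.8429 0.1553 0.0715]
shift [-0.0101  0.0015 -0.0131] turn [-0.0116 -1.5615  0.0052]
```

Request:
step_arm([
  [[-0.001,0,-0.0013],[0,-0.12,0],1],
  [[-0.002,0,-0.0026],[0,-0.26,0],1],
  [[-0.003,0,-0.004],[0,-0.4,0],1],
  [[-0.004,0,-0.005],[0,-0.54,0],1],
  [[-0.005,0,-0.0065],[0,-0.68,0],1],
  [[-0.006,0,-0.008],[0,-0.82,0],1],
  [[-0.007,0.0005,-0.009],[0,-0.96,0],1],
  [[-0.008,0.001,-0.0105],[-0.004,-1.1,0],1],
  [[-0.009,0.001,-0.012],[-0.008,-1.24,0],1],
  [[-0.01,0.0015,-0.013],[-0.01,-1.38,0.005],1],
])

```text
time_s: 7.3
tcp_pos: [0.4879, 0.2245, 0.2383]
eef_rot: [179.8, 57.5, -82.8]
contact_force: [-0.5, -0.6, -4.4]
gripper_width: 0.0601
```

```bash
python3 - <<'E'
from mv import *
s=r.get_state();print(s['joints'],s['tcp_pos'],s['eef_rot'],s['contact_force'],s['gripper_width'],s['moment'])
e=[180,68,-82.4]
rel(tool([.491,.36,.20],e),e)
E
```

```text
[  1.1614  16.2411  -7.4891 -57.748  -82.4467  23.2291] [0.4879 0.2245 0.2383] [179.7617  57.5075 -82.8213] [-0.5097 -0.5699 -4.3663] 0.060119921243133936 [-3.9169 -0.3796  0.2926]
shift [-0.0432 -0.0205  0.152 ] turn [-0.0024 -0.1831 -0.0038]
```

Request:
step_arm([
  [[-0.009,-0.004,0.03],[0,-0.06,0],1],
  [[-0.018,-0.008,0.06],[-0.001,-0.12,-0.002],1],
  [[-0.027,-0.012,0.09],[-0.0024,-0.183,-0.004],1],
  [[-0.036,-0.016,0.12],[-0.0024,-0.183,-0.004],1],
  [[-0.043,-0.0205,0.152],[-0.0024,-0.183,-0.004],1],
  [[-0.043,-0.0205,0.152],[-0.0024,-0.183,-0.004],1],
  [[-0.043,-0.0205,0.152],[-0.0024,-0.183,-0.004],1],
])

```text
time_s: 8.0
tcp_pos: [0.4866, 0.3777, 0.1896]
eef_rot: [179.2, 67.6, -83.0]
contact_force: [-0.5, 0.2, -2.6]
gripper_width: 0.0597
```

```bash
python3 - <<'E'
from mv import *
s=r.get_state();print(s['joints'],s['tcp_pos'],s['eef_rot'],s['contact_force'],s['gripper_width'])
e=[180,68,-82.4]
rel(tool([.491,.36,.10],e),e)
c=r.capture("scene");cv2.imwrite("pics/sc1.png",cv2.resize(c["color"][100:300,300:500,::-1],None,fx=3,fy=3,interpolation=cv2.INTER_CUBIC))
E
```

```text
[  9.6744  24.7354  -9.5047 -72.1113 -76.2377  31.3831] [0.4866 0.3777 0.1896] [179.2027  67.6332 -82.972 ] [-0.5322  0.1762 -2.5502] 0.059719944036879205
shift [ 0.0896 -0.0025  0.0362] turn [ 0.0047 -0.0064 -0.0038]
```

View pics/sc1.png

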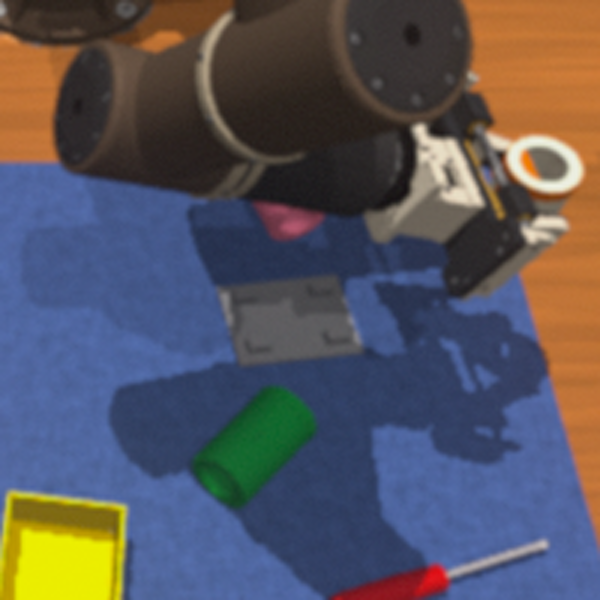

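The sleeve is upright with the orange end on top and the cradle is empty. Lowering.

Request:
step_arm([
  [[0.0225,-0.001,0.009],[0.002,-0.003,-0.002],1],
  [[0.045,-0.001,0.018],[0.0047,-0.006,-0.004],1],
  [[0.068,-0.002,0.0275],[0.0047,-0.006,-0.004],1],
  [[0.09,-0.0025,0.036],[0.0047,-0.006,-0.004],1],
  [[0.104,-0.0025,0.042],[0.0047,-0.006,-0.004],1],
  [[0.11,-0.0025,0.0445],[0.0047,-0.006,-0.004],1],
  [[0.11,-0.0025,0.0445],[0.0047,-0.006,-0.004],1],
  [[0.11,-0.0025,0.0445],[0.0047,-0.006,-0.004],1],
])

```text
time_s: 8.85
tcp_pos: [0.49, 0.3769, 0.0728]
eef_rot: [-179.6, 68.0, -82.1]
contact_force: [-0.2, 0.1, -2.9]
gripper_width: 0.0598
```

```bash
python3 - <<'E'
from mv import *
s=r.get_state();print(s['joints'],s['tcp_pos'],s['eef_rot'],s['contact_force'],s['gripper_width'])
e=[180,68,-82.4]
print(tool([.491,.36,.063],e));rel(tool([.491,.36,.063],e),e)
c=r.capture("scene");cv2.imwrite("pics/sc2.png",cv2.resize(c["color"][100:230,400:540,::-1],None,fx=4,fy=4,interpolation=cv2.INTER_CUBIC))
E
```

```text
[  8.3025  36.6064 -11.0323 -75.3975 -73.3978  45.4898] [0.49   0.3769 0.0728] [-179.601    68.0421  -82.1323] [-0.1546  0.1017 -2.94  ] 0.05977460959156799
[0.4887 0.3773 0.056 ]
shift [0.0154 0.0013 0.0068] turn [-0.0026  0.0007  0.0017]
```

View pics/sc2.png

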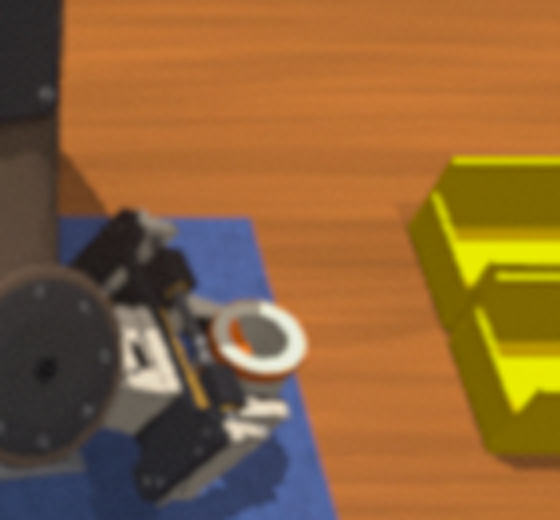

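Request:
step_arm([
  [[0.005,0,0.002],[-0.002,0,0.001],1],
  [[0.009,0,0.004],[-0.0026,0,0.0017],1],
  [[0.012,0,0.005],[-0.0026,0,0.0017],1],
  [[0.0135,0,0.0056],[-0.0026,0,0.0017],1],
  [[0.0135,0,0.0056],[-0.0026,0,0.0017],1],
])

```text
time_s: 9.4
tcp_pos: [0.4894, 0.3771, 0.057]
eef_rot: [179.7, 68.0, -82.6]
contact_force: [-0.8, -0.5, -2.7]
gripper_width: 0.0598
```

Request:
step_arm([
  [[0.001,0,0.0004],[0,0,0],1],
  [[0.002,0,0.0008],[0,0,0],1],
  [[0.002,0,0.0008],[0,0,0],1],
])

```text
time_s: 9.7
tcp_pos: [0.4895, 0.3773, 0.0568]
eef_rot: [180.0, 68.2, -82.4]
contact_force: [-0.5, -4.5, 8.4]
gripper_width: 0.06
```

The bench carries it now: Fz rose from about -3 to +8 N. Opening and backing off along the tool.

Request:
step_arm([
  [[0,0,0],[0,0,0],0.5],
  [[0,0,0],[0,0,0],0.2],
  [[0,0,0],[0,0,0],0],
  [[0,0,0],[0,0,0],0],
  [[0,0,-0.01],[0,0,0],0],
  [[0,0,-0.03],[0,0,0],0],
  [[0,0,-0.06],[0,0,0],0],
  [[0,0,-0.1],[0,0,0],0],
  [[0,0,-0.1],[0,0,0],0],
])

```text
time_s: 10.6
tcp_pos: [0.5038, 0.2803, 0.0941]
eef_rot: [-179.7, 67.9, -82.2]
contact_force: [0.2, 0.9, 0.4]
gripper_width: 0.0873
```

```bash
python3 - <<'E'
from mv import *
s=r.get_state();print(s['joints'],s['tcp_pos'],s['eef_rot'],s['contact_force'],s['gripper_width'])
R=Ro.from_euler('xyz',s['eef_rot'],degrees=True).as_matrix();print("up in tool",R.T@[0,0,1])
a=r.capture("scene");b=r.capture("top")
A=cv2.resize(a["color"][110:230,390:530,::-1],(560,480),interpolation=cv2.INTER_CUBIC)
B=cv2.resize(b["color"][200:320,90:150,::-1],(240,480),interpolation=cv2.INTER_CUBIC)
cv2.imwrite("pics/st1.png",np.hstack([A,B]))
E
```

```text
[  0.1258  35.1855  -9.6708 -69.1641 -79.5075  44.4885] [0.5038 0.2803 0.0941] [-179.6552   67.8904  -82.2099] [0.1792 0.9199 0.4257] 0.08729634354267465
up in tool [-0.9265 -0.0023 -0.3764]
```

View pics/st1.png

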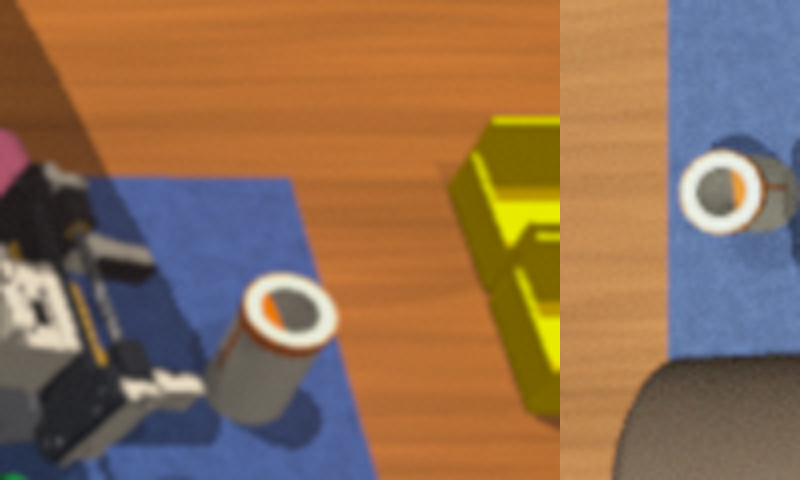

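The sleeve stands alone with the orange end on top. The D segment is on the -y side in the top view. Now I locate its top: the centre is at crop (720,192), which is pixel (130,248).

Request:
step_arm([
  [[-0.037,0,-0.015],[0,0,0],0],
  [[-0.078,0,-0.032],[0,0,0],0],
  [[-0.12,0,-0.049],[0,0,0],0],
  [[-0.162,0,-0.066],[0,0.1,0],0],
  [[-0.162,0,-0.066],[0,0.24,0],0],
  [[-0.162,0,-0.066],[0,0.38,0],0],
  [[-0.162,0,-0.066],[0,0.52,0],0],
  [[-0.162,0,-0.066],[0,0.66,0],0],
  [[-0.162,0,-0.066],[0,0.8,0],0],
  [[-0.162,0,-0.066],[0,0.94,0],0],
])

```text
time_s: 11.7
tcp_pos: [0.5021, 0.2852, 0.2691]
eef_rot: [-179.9, 13.9, -82.3]
contact_force: [1.6, -0.9, -1.8]
gripper_width: 0.0875
```

```bash
python3 - <<'E'
from mv import *
s=r.get_state();print(s['joints'],s['tcp_pos'],s['eef_rot'])
p=px2w('top',(130-.4,248-.4),.1);print(p,px2w('scene',(390+290/4-.4,110+312/4-.4),.1))
rel([.4905,.358,.2],[180,0,-82.4])
E
```

```text
[ 40.7188   7.5236  -7.3517 -12.516  -67.7907 -29.0695] [0.5021 0.2852 0.2691] [-179.8689   13.9379  -82.3373]
[0.4907 0.3631 0.1   ] [0.4929 0.3621 0.1   ]
shift [-0.0549  0.002   0.0848] turn [-0.0021  0.2433  0.0008]
```

Request:
step_arm([
  [[-0.02,0,0.02],[0,0.13,0],0],
  [[-0.04,0.001,0.05],[-0.002,0.243,0],0],
  [[-0.057,0.002,0.085],[-0.002,0.243,0.001],0],
  [[-0.057,0.002,0.085],[-0.002,0.243,0.001],0],
  [[-0.057,0.002,0.085],[-0.002,0.243,0.001],0],
])

```text
time_s: 12.2
tcp_pos: [0.4889, 0.36, 0.1977]
eef_rot: [179.7, 0.1, -82.3]
contact_force: [0.7, -0.0, 0.9]
gripper_width: 0.0879
```

```bash
python3 snap.py w4
```

```text
{'time_s': np.float64(12.2), 'joints': array([ 54.5703,  15.491 , -10.3036,  -0.358 , -64.3278, -46.7404]), 'tcp_pos': array([0.4889, 0.36  , 0.1977]), 'eef_rot': array([179.6811,   0.1315, -82.3258]), 'contact_force': array([ 0.7229, -0.0183,  0.9063]), 'moment': array([ 0.121 , -0.0341, -0.0349]), 'gripper_width': np.float64(0.0879)}
```

View pics/w4.png

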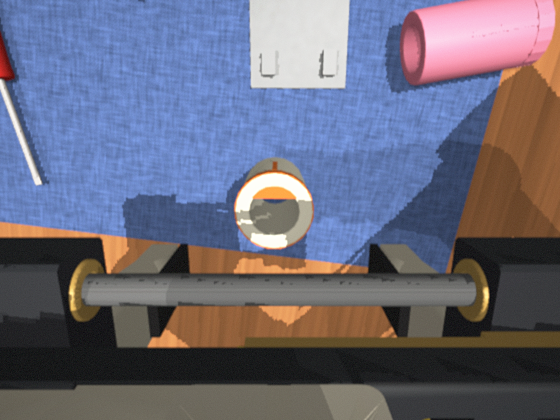

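Sleeve top ring centred at about (274,210), with the segment's flat level at row 197, so sleeve z lies along tool +x.

```bash
python3 - <<'E'
from mv import *
import pickle
s,c=pickle.load(open("w4.pkl","rb"));T=wristT(c,s);K=c['intrinsics']
p=wpx(T,K,(274,210.5),.1);print(p)
rel([p[0],p[1],.0575],[180,0,-82.4])
im=cv2.imread("pics/w4.png")[150:260,220:330];cv2.imwrite("pics/w4c.png",cv2.resize(im,None,fx=5,fy=5,interpolation=cv2.INTER_CUBIC))
E
```

```text
[0.4921 0.362  0.1   ]
shift [-0.0014 -0.0031  0.1416] turn [0.0037 0.0039 0.0001]
```

View pics/w4c.png

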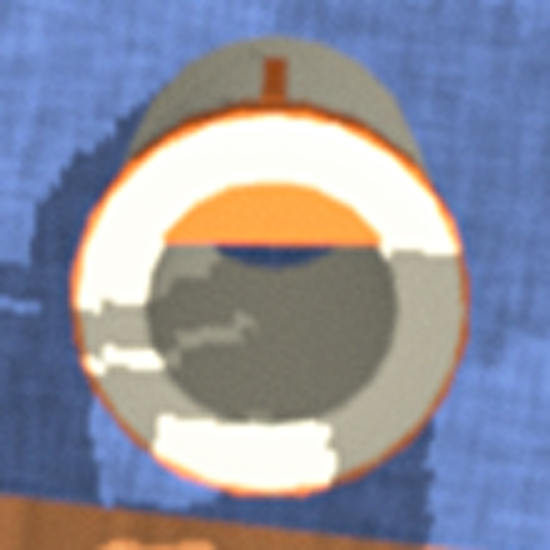

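Request:
step_arm([
  [[-0.001,-0.003,0.03],[0.0037,0.0039,0],0],
  [[-0.001,-0.003,0.065],[0.0037,0.0039,0],0],
  [[-0.001,-0.003,0.1],[0.0037,0.0039,0],0],
  [[-0.001,-0.003,0.13],[0.0037,0.0039,0],0],
  [[-0.001,-0.003,0.14],[0.0037,0.0039,0],0],
  [[-0.001,-0.003,0.14],[0.0037,0.0039,0],0.2],
  [[-0.001,-0.003,0.14],[0.0037,0.0039,0],0.5],
  [[-0.001,-0.003,0.14],[0.0037,0.0039,0],0.8],
  [[-0.001,-0.003,0.14],[0.0037,0.0039,0],1],
  [[-0.001,-0.003,0.14],[0.0037,0.0039,0],1],
], force=35)

```text
time_s: 13.25
tcp_pos: [0.4926, 0.3623, 0.0605]
eef_rot: [-179.9, 0.1, -82.4]
contact_force: [-2.4, -0.4, 8.2]
gripper_width: 0.0601
```

```bash
python3 - <<'E'
from mv import *
s=r.get_state();print(s['joints'],s['tcp_pos'],s['eef_rot'],s['contact_force'],s['gripper_width'])
E
```

```text
[ 54.6153  23.2593 -19.1965   0.0007 -47.3916 -47.0332] [0.4926 0.3623 0.0605] [-179.8956    0.1113  -82.4173] [-2.4362 -0.4032  8.1914] 0.06013264438103019
```

Request:
step_arm([
  [[0,0,-0.03],[0,0,0],1],
  [[0,0,-0.075],[0,0,0],1],
  [[0,0,-0.12],[0,0,0],1],
  [[0,0,-0.165],[0,0,0],1],
  [[0.042,-0.009,-0.19],[0,0,0.14],1],
  [[0.087,-0.019,-0.19],[0,0,0.28],1],
  [[0.132,-0.029,-0.19],[0,0,0.42],1],
  [[0.177,-0.039,-0.19],[0,0,0.56],1],
  [[0.222,-0.049,-0.19],[0,0,0.7],1],
  [[0.267,-0.059,-0.19],[0,0,0.84],1],
])

```text
time_s: 14.25
tcp_pos: [0.5857, 0.103, 0.249]
eef_rot: [180.0, 0.0, -130.9]
contact_force: [1.1, -0.2, -3.0]
gripper_width: 0.0603
```

```bash
python3 - <<'E'
from mv import *
s=r.get_state();print(s['joints'],s['tcp_pos'],s['eef_rot'],s['contact_force'],s['gripper_width'])
rel([.70,-.206,.25],[180,0,178.5])
q=s['joints']
for p,y in [((.7,-.206,.25),178.5),((.59,-.206,.2),178.5),((.59,-.206,.2),118.5),((.59,-.206,.2),-121)]:
    q,er=ik(p,[180,0,y],q);print(q,er)
E
```

```text
[ 28.7557  12.2401  -7.888   -0.0465 -69.8368 -69.6161] [0.5857 0.103  0.249 ] [ 179.9713    0.0482 -130.8764] [ 1.1279 -0.214  -3.0301] 0.060336984544735496
shift [ 0.1588 -0.2886 -0.0013] turn [0.0008 0.0006 0.8835]
[ -1.1671  25.0722  10.6464   0.     -75.5742 -90.3329] 6.703245295101204e-11
[ -1.383   16.8919  -8.163   -0.     -64.9452 -90.117 ] 9.43689570931383e-14
[  -1.383    16.8919   -8.163    -0.      -64.9452 -150.117 ] 2.9898306053155466e-11
[ -1.383   16.8919  -8.163   -0.     -64.9452 -29.617 ] 2.220446049250313e-14
```

Request:
step_arm([
  [[0.022,-0.041,0],[0,0,0.126],1],
  [[0.0445,-0.082,0],[0,0,0.252],1],
  [[0.067,-0.123,0],[0,0,0.378],1],
  [[0.09,-0.164,0],[0,0,0.504],1],
  [[0.113,-0.206,0],[0,0,0.63],1],
  [[0.136,-0.247,0],[0,0,0.756],1],
  [[0.159,-0.289,0],[0,0,0.883],1],
  [[0.159,-0.289,0],[0,0,0.883],1],
  [[0.159,-0.289,0],[0,0,0.883],1],
])

```text
time_s: 15.15
tcp_pos: [0.7015, -0.2053, 0.2473]
eef_rot: [179.9, -0.1, 178.7]
contact_force: [0.8, 1.6, -3.5]
gripper_width: 0.0599
```

```bash
python3 snap.py w5
```

```text
{'time_s': np.float64(15.15), 'joints': array([ -1.1384,  25.3452,  10.735 ,  -0.0674, -75.4929, -90.1195]), 'tcp_pos': array([ 0.7015, -0.2053,  0.2473]), 'eef_rot': array([179.935 ,  -0.1032, 178.7252]), 'contact_force': array([ 0.8236,  1.5899, -3.5037]), 'moment': array([ 0.1046, -0.1536, -0.0023]), 'gripper_width': np.float64(0.0599)}
```

View pics/w5.png

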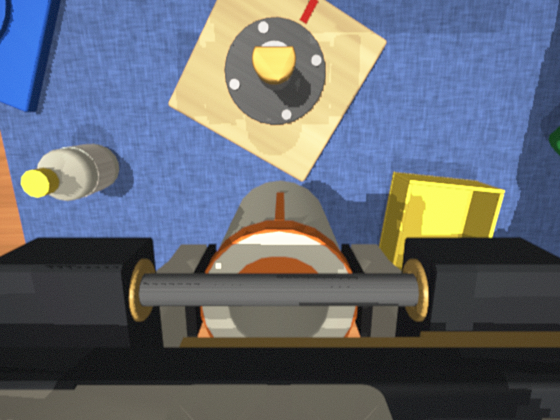

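The post is seen at about (274,63), with its D flat on the upper side at row 47. The bore segment is also on the upper side. Enlarging.

```bash
python3 - <<'E'
import cv2
im=cv2.imread("pics/w5.png");cv2.imwrite("pics/w5c.png",cv2.resize(im[10:135,215:335],None,fx=4.5,fy=4.5,interpolation=cv2.INTER_CUBIC))
cv2.imwrite("pics/w5d.png",cv2.resize(im[25:95,240:310],None,fx=8,fy=8,interpolation=cv2.INTER_CUBIC))
E
```

```text
(no output)
```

View pics/w5c.png

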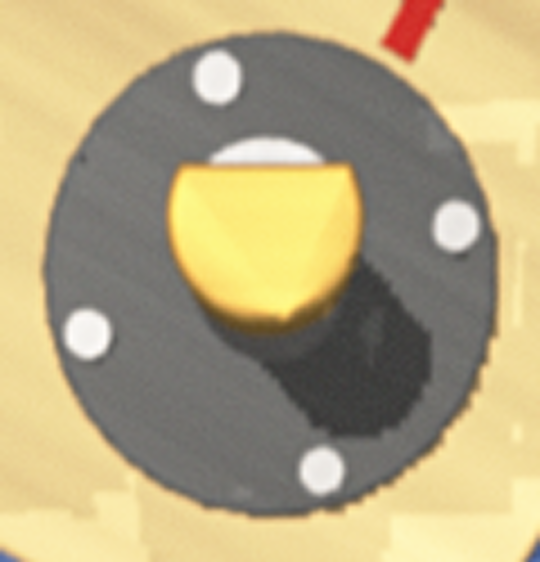

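View pics/w5d.png

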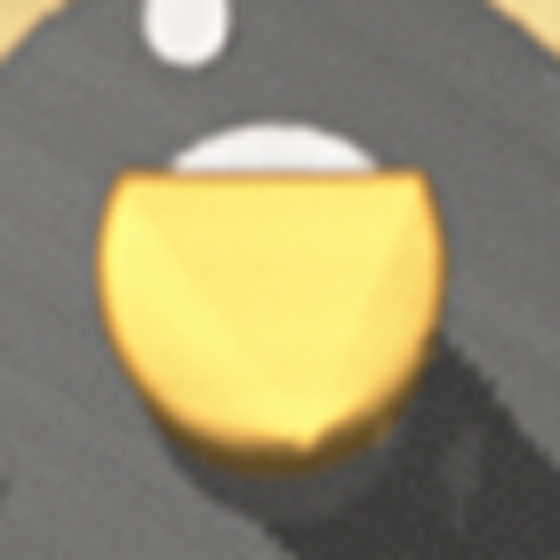

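```bash
python3 - <<'E'
from mv import *
import pickle
s,c=pickle.load(open("w5.pkl","rb"));T=wristT(c,s);K=c['intrinsics']
P=lambda u,v,z:wpx(T,K,(240+u/8-.44,25+v/8-.44),z)
a,b=P(115,177.5,.118),P(427,173.5,.118)
d=a-b;n=np.array([-d[1],d[0]]);n/=np.linalg.norm(n)
if n[0]>0:n=-n
yaw=np.degrees(np.arctan2(n[1],n[0]));print("flat",a,b,np.linalg.norm(d),"normal yaw",yaw)
m=(a+b)/2;print("axis est", m[:2]-n*.0085, "sides mid",(P(98,265,.117)+P(444,265,.117))/2, "w",np.linalg.norm(P(98,265,.117)-P(444,265,.117)))
Q=lambda u,v,z:wpx(T,K,(215+u/4.5-.4,10+v/4.5-.4),z)
f=[Q(47,274,.026),Q(496,274,.026),Q(272,32,.026),Q(272,516,.026)]
print("flange",(f[0]+f[1])/2,(f[2]+f[3])/2,np.linalg.norm(f[0]-f[1]),np.linalg.norm(f[2]-f[3]))
# reproject circle of post top at est
im=cv2.imread("pics/w5.png")
# sleeve line: top of mark vs
for nm,pp in [("axis@.119",[.589,-.206,.119])]:print(nm,wproj(T,K,np.array(pp)))
# sleeve segment in hand: predicted keyed line pixel for sleeve z = tool x
R=Ro.from_euler('xyz',s['eef_rot'],degrees=True).as_matrix()
cen=np.array([s['tcp_pos'][0],s['tcp_pos'][1]])
for z in (.0395,.01): print(wproj(T,K,s['tcp_pos']+R@[.03,0,0]+[0,0,z]))
cv2.imwrite("pics/w5e.png",cv2.resize(im[175:285,200:360],None,fx=5,fy=5,interpolation=cv2.INTER_CUBIC))
E
```

```text
flat [ 0.5821 -0.2208  0.118 ] [ 0.5824 -0.1912  0.118 ] 0.029654196755656215 normal yaw 179.38537093953528
axis est [ 0.5908 -0.2061] sides mid [ 0.59   -0.2062  0.117 ] w 0.0332517537878475
flange [ 0.589  -0.2057  0.026 ] [ 0.5909 -0.2056  0.026 ] 0.10179400273281906 0.10287303125642902
axis@.119 [273.6381  55.8138]
[278.2312 228.0611]
[278.1181 206.9205]
```

View pics/w5e.png

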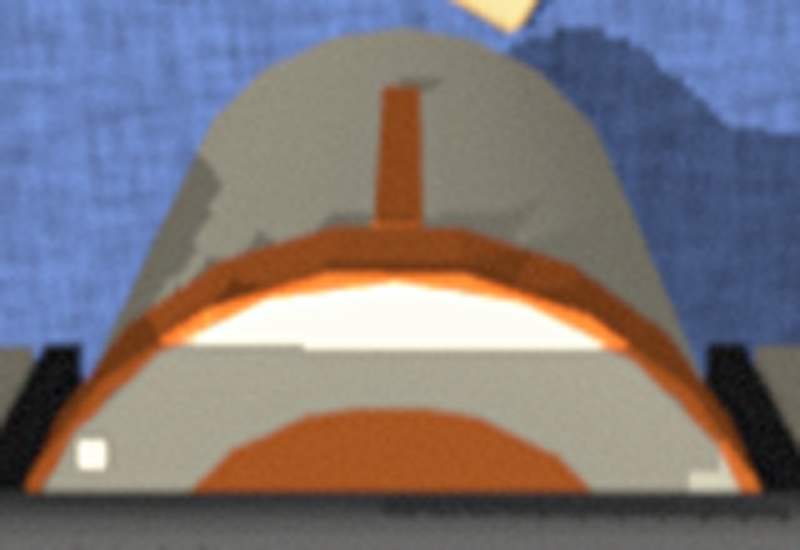

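Request:
step_arm([
  [[0.04,0,0],[0,0,-0.012],1],
  [[0.08,-0.0005,0],[0,0,-0.012],1],
  [[0.111,-0.001,0.01],[0,0,-0.012],1],
  [[0.111,-0.001,0.03],[0,0,-0.012],1],
  [[0.111,-0.001,0.03],[0,0,-0.012],1],
  [[0.111,-0.001,0.03],[0,0,-0.012],1],
])

```text
time_s: 15.8
tcp_pos: [0.5912, -0.2019, 0.2194]
eef_rot: [180.0, 0.0, 179.6]
contact_force: [0.7, 0.1, -2.5]
gripper_width: 0.0602
```

```bash
python3 snap.py w6; python3 - <<'E'
from mv import *
rel([.5903,-.206,.17],[180,0,179.4])
a=r.capture("scene");b=r.capture("top")
A=cv2.resize(a["color"][150:270,190:310,::-1],(400,400),interpolation=cv2.INTER_CUBIC)
B=cv2.resize(b["color"][160:260,270:370,::-1],(400,400),interpolation=cv2.INTER_CUBIC)
cv2.imwrite("pics/st2.png",np.hstack([A,B]))
E
```

```text
{'time_s': np.float64(15.8), 'joints': array([ -0.9849,  16.1015,  -6.6447,  -0.0195, -67.2211, -89.3622]), 'tcp_pos': array([ 0.5912, -0.2019,  0.2194]), 'eef_rot': array([179.9824,   0.0329, 179.6453]), 'contact_force': array([ 0.6797,  0.0634, -2.5192]), 'moment': array([-0.0672, -0.2203, -0.011 ]), 'gripper_width': np.float64(0.0602)}
shift [ 0.0015 -0.0039  0.0497] turn [0.0001 0.0014 0.004 ]
```

View pics/st2.png

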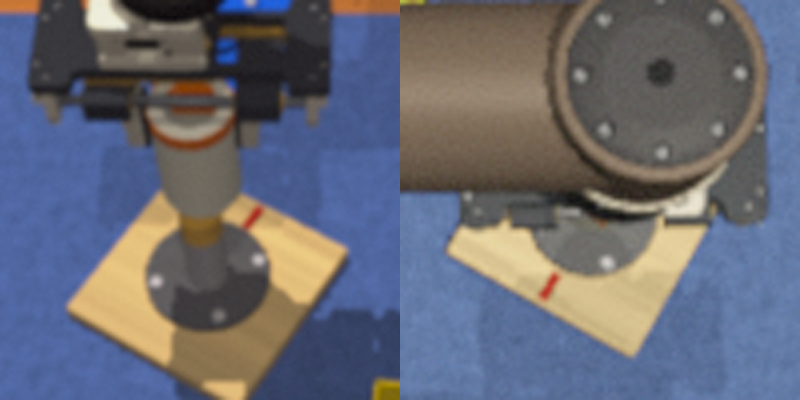

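Request:
step_arm([
  [[0.001,-0.004,0.015],[0,0.001,0.002],1],
  [[0.001,-0.004,0.027],[0,0.001,0.002],1],
  [[0.001,-0.004,0.027],[0,0.001,0.002],1],
  [[0.001,-0.004,0.027],[0,0.001,0.002],1],
])

```text
time_s: 16.35
tcp_pos: [0.5896, -0.207, 0.1907]
eef_rot: [180.0, -0.2, 179.4]
contact_force: [0.2, -0.7, -3.9]
gripper_width: 0.0599
```

```bash
python3 - <<'E'
from mv import *
s=r.get_state();print(s['tcp_pos'],s['eef_rot'],s['contact_force'])
rel([.5903,-.206,.16],[180,0,179.4])
a=r.capture("scene")
cv2.imwrite("pics/st3.png",cv2.resize(a["color"][170:260,200:300,::-1],(700,600),interpolation=cv2.INTER_CUBIC))
E
```

```text
[ 0.5896 -0.207   0.1907] [179.9737  -0.1514 179.4043] [ 0.2419 -0.7392 -3.8616]
shift [-0.0008  0.001   0.0307] turn [ 0.0005 -0.0026  0.0001]
```

View pics/st3.png

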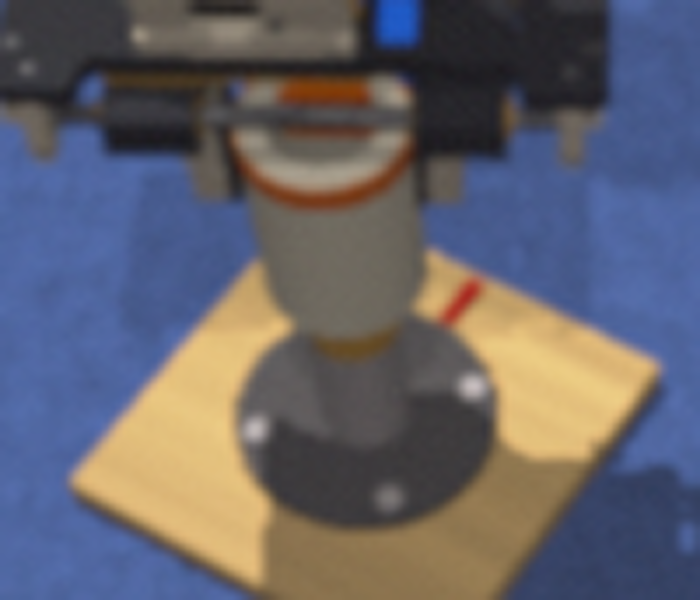

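Request:
step_arm([
  [[-0.0005,0.0007,0.006],[0,-0.002,0],1],
  [[-0.0005,0.0007,0.012],[0,-0.002,0],1],
  [[-0.0005,0.0007,0.018],[0,-0.002,0],1],
  [[-0.0005,0.0007,0.024],[0,-0.002,0],1],
  [[-0.0005,0.0007,0.024],[0,-0.002,0],1],
])

```text
time_s: 16.9
tcp_pos: [0.5897, -0.2059, 0.1664]
eef_rot: [179.9, -0.0, 179.4]
contact_force: [-1.1, 0.7, -3.7]
gripper_width: 0.0607
```

Request:
step_arm([
  [[-0.0004,0,0.012],[0,0,0],1],
  [[-0.0004,0,0.024],[0,0,0],1],
  [[-0.0004,0,0.036],[0,0,0],1],
  [[-0.0004,0,0.046],[0,0,0],1],
  [[-0.0004,0,0.054],[0,0,0],1],
  [[-0.0004,0,0.054],[0,0,0],1],
])

```text
time_s: 17.5
tcp_pos: [0.59, -0.2059, 0.1119]
eef_rot: [180.0, -0.1, 179.4]
contact_force: [-0.2, -0.1, -2.5]
gripper_width: 0.0601
```

Contact-free so far. The engagement height is about TCP z 0.1045, so I continue slowly past it.

Request:
step_arm([
  [[0,0,0.003],[0,0,0],1],
  [[0,0,0.006],[0,0,0],1],
  [[0,0,0.009],[0,0,0],1],
  [[0,0,0.011],[0,0,0],1],
  [[0,0,0.011],[0,0,0],1],
])

```text
time_s: 18.0
tcp_pos: [0.5908, -0.206, 0.1025]
eef_rot: [180.0, 0.1, 179.4]
contact_force: [-0.2, 0.3, -2.9]
gripper_width: 0.0607
```

Request:
step_arm([
  [[-0.0003,0,0.002],[0,0,0],1],
  [[-0.0003,0,0.004],[0,0,0],1],
  [[-0.0003,0,0.006],[0,0,0],1],
  [[-0.0003,0,0.006],[0,0,0],1],
])

```text
time_s: 18.4
tcp_pos: [0.591, -0.206, 0.0963]
eef_rot: [180.0, 0.0, 179.4]
contact_force: [-0.2, -0.2, -3.0]
gripper_width: 0.0603
```

Past the engagement height with no contact force, so the flats have met. On to the flange, at TCP about 0.084–0.0865.

Request:
step_arm([
  [[-0.0003,0,0.003],[0,0,0],1],
  [[-0.0003,0,0.006],[0,0,0],1],
  [[-0.0003,0,0.008],[0,0,0],1],
  [[-0.0003,0,0.008],[0,0,0],1],
])

```text
time_s: 18.8
tcp_pos: [0.5912, -0.206, 0.0881]
eef_rot: [180.0, 0.0, 179.4]
contact_force: [-1.2, -0.4, -2.7]
gripper_width: 0.0604
```

Request:
step_arm([
  [[0,0,0.001],[0,0,0],1],
  [[0,0,0.002],[0,0,0],1],
  [[0,0,0.002],[0,0,0],1],
])

```text
time_s: 19.1
tcp_pos: [0.5913, -0.206, 0.0867]
eef_rot: [180.0, 0.1, 179.4]
contact_force: [-3.8, 0.9, -1.3]
gripper_width: 0.0604
```

Request:
step_arm([
  [[0,0,0.001],[0,0,0],1],
  [[0,0,0.002],[0,0,0],1],
  [[0,0,0.002],[0,0,0],1],
])

```text
time_s: 19.4
tcp_pos: [0.5913, -0.2061, 0.0865]
eef_rot: [180.0, 0.1, 179.4]
contact_force: [-8.5, 2.9, 13.6]
gripper_width: 0.0608
```

Seated: TCP 0.0865 = 0.026 + 0.0605, with Fz at +14 N. Releasing.

Request:
step_arm([
  [[0,0,-0.001],[0,0,0],0.6],
  [[0,0,-0.001],[0,0,0],0.3],
  [[0,0,-0.001],[0,0,0],0],
  [[0,0,-0.001],[0,0,0],0],
  [[0,0,-0.015],[0,0,0],0],
  [[0,0,-0.05],[0,0,0],0],
  [[0,0,-0.09],[0,0,0],0],
  [[0,0,-0.13],[0,0,0],0],
  [[0,0,-0.15],[0,0,0],0],
  [[0,0,-0.15],[0,0,0],0],
])

```text
time_s: 20.4
tcp_pos: [0.5936, -0.2067, 0.2402]
eef_rot: [-180.0, 0.5, 179.4]
contact_force: [-0.4, -0.5, -0.6]
gripper_width: 0.0874
```

```bash
python3 snap.py w7; python3 - <<'E'
from h import *
a=r.capture("scene")
cv2.imwrite("pics/st4.png",cv2.resize(a["color"][150:300,180:320,::-1],(560,600),interpolation=cv2.INTER_CUBIC))
E
```

```text
{'time_s': np.float64(20.4), 'joints': array([ -1.4017,  15.419 ,  -4.8607,   0.0442, -69.1708, -89.1717]), 'tcp_pos': array([ 0.5936, -0.2067,  0.2402]), 'eef_rot': array([-179.9506,    0.5488,  179.4424]), 'contact_force': array([-0.3816, -0.4958, -0.5951]), 'moment': array([ 0.0592, -0.1983,  0.0373]), 'gripper_width': np.float64(0.0874)}
```

View pics/w7.png

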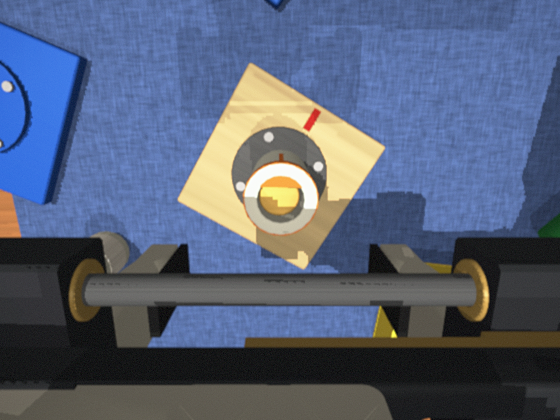

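View pics/st4.png

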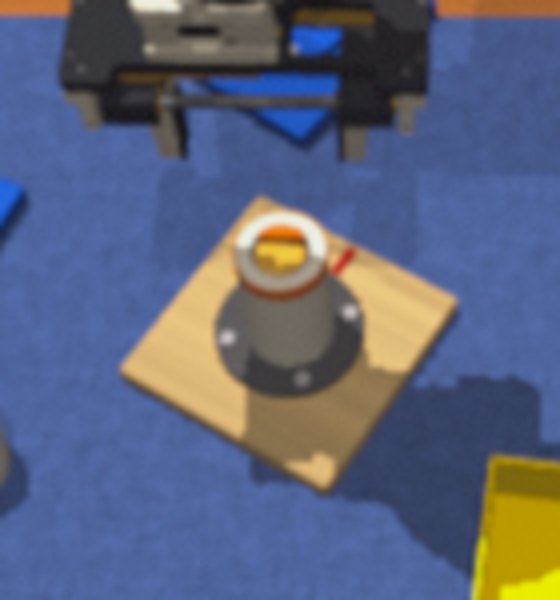

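The sleeve stands on the flange, with the brass post top seen just below the rim against the orange segment (wrist view (281,197)). Last check: height from ring size, and the bystanders.

```bash
python3 - <<'E'
from h import *
import pickle
s,c=pickle.load(open("w7.pkl","rb"));T=wristT(c,s);K=c['intrinsics']
for z in (.126,.144): print(z,np.linalg.norm(wpx(T,K,(244,197),z)-wpx(T,K,(320,197),z)),wpx(T,K,(282,197.5),z))
a=r.capture("scene")["color"][:,:,::-1];o=cv2.imread("pics/scene0.png")
cv2.imwrite("pics/fin.png",a)
d=(np.abs(a.astype(int)-o).max(2)>60)
for n,(x,y,w,h) in dict(bin=(290,255,60,70),driver=(400,270,95,45),bottle=(150,235,40,45),green=(355,222,55,50)).items(): print(n,d[y:y+h,x:x+w].mean())
E
```

```text
0.126 0.061049775092895796 [ 0.59016527 -0.20358997  0.126     ]
0.144 0.05700674105315475 [ 0.58567288 -0.20373769  0.144     ]
bin 0.09238095238095238
driver 0.0
bottle 0.0
green 0.0
```

View pics/fin.png

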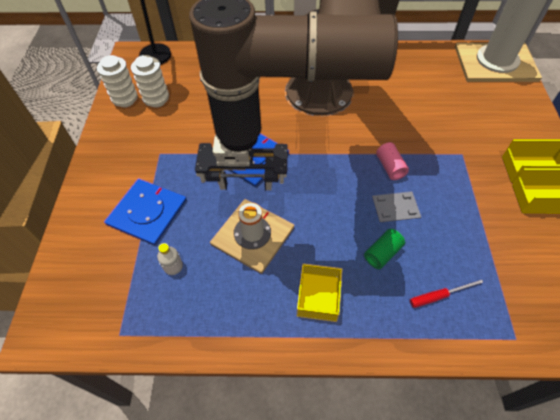

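The bin sits at the same pixels as before, (299–342, 265–320); the change there is the arm's shadow. Handing in.

```bash
python3 -c "
from plant import r
print(r.close_job(), r.get_state()['time_s'])"
```

```text
the job is handed in; nothing more can be done
the job is handed in; nothing more can be done
```

The sleeve is home on the flange of the wooden stand, upright and released. I stood it on the bench with the orange end up and let go. Then I took it again from above, read the post's flat from a wrist picture (facing yaw about 179°) and turned the sleeve to match. It slid down the post without any catch, and I handed in at about 20.5 s of the 64 s.

**Seating:** the tool stopped at z 0.0865, which matches flange height plus grip height, and the bench force rose to +14 N. In the last picture the ring measures 61 mm if the top is at the home height of 126 mm. It would measure 57 mm at the unseated height, against a true 60 mm. The brass post top shows just below the rim beside the orange segment.

**Bystanders:** the screwdriver, bottle and green look-alike areas are unchanged in the pictures. The bin area differed in 9% of its pixels; its outline stayed put, so I take that as the arm's shadow. I judged the pink look-alike by eye only, and it looks unmoved.

**Disagreements:** the top and wrist cameras differed by 1–2 mm, and by about 1° on the flat. The final picture puts the sleeve's axis about 2 mm off my post estimate in y. Both are within what the calibration and the bore clearance allow.

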